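# Fetch the sample jar from behind the reagent bottles and put it on the balance

### The job

The squat sample jar stands at the back of the blue crate, hemmed in left, right and in front by three tall bottles: lift all three out first and stand them in the white spill tray, then take the jar over and stand it in the middle of the balance's round pan. After that put every bottle back in the crate, each upright on the very spot it came from. Set everything down without dropping it, tip nothing over, and do not disturb the beaker, the wash bottle or the pH tester.

Things in the scene. Friction and masses are not known exactly. Their poses are not given: they have to be found in the camera images.
- round_bottle: Tall off-white plastic bottle, round body 56 mm across, narrow black screw cap 32 mm across; 122 mm tall in all, the cap is its top 26 mm (96 to 122 mm above its base), sloping shoulder from 79 to 92 mm, neck 28 mm across between. About 0.2 kg. Origin: centre of its underside, z up along the bottle. One of the three bottles in the crate.
- square_bottle: Tall off-white plastic bottle with a square body 54 x 54 mm, black screw cap 36 mm across; 114 mm tall in all, the cap is its top 26 mm (88 to 114 mm above its base), shoulder from 76 to 84 mm. About 0.2 kg. Origin: centre of its underside, z up, x and y square to its sides (at the start square to the crate within about 4 degrees).
- wide_bottle: Tall off-white plastic bottle, round body 56 mm across, wide black screw cap 48 mm across; 108 mm tall in all, the cap is its top 26 mm (82 to 108 mm above its base), body straight up to 76 mm. About 0.2 kg. Origin: centre of its underside, z up.
- jar: Squat brown sample jar with a bare metal screw lid, 48 mm across and only 44 mm tall (lid: top 15 mm), about 0.12 kg. It stands against the middle of the crate's back wall (5 mm off it), a bottle some 8 mm away at its left and right and one about 4 mm in front of it; with these gone there is 70 mm of free floor at its left and right. Origin: centre of its underside, z up.
- crate: Low blue plastic crate, fixed to the bench, undivided, outside 134 (x) x 208 (y) x 50 mm high, walls and floor 4 mm. The jar stands at the middle of its back (+x) wall, near x = 34, y = 0 mm; the bottles stand close round it near (31, 60), (31, -60) and (-22, 0) mm, which bottle is where varies. Origin: centre of its underside, z up, front (-x) towards the robot; turned up to 12 degrees.
- tray: Flat white plastic spill tray, fixed to the bench, empty at the start: outside 150 mm (its x) by 220 mm (its y), rim 18 mm high, walls and floor 4 mm thick, with room for three bottles side by side along y. Origin: centre of its underside, z up.
- pan (a point): Centre of the top face of the balance's round steel pan, 112 mm across, 52 mm above the bench. The light grey balance (190 x 150 mm, fixed) has its dark display on the robot's side of the pan. Axes: z up, x away from the display.
- beaker: Empty glass beaker, 54 mm across the rim, 68 mm tall; a bystander, leave it alone. Origin: centre of its underside.
- wash_bottle: Off-white wash bottle with a bent white spout, 54 mm across, 160 mm tall, standing free on the bench; a bystander, leave it alone. Origin: centre of its underside, spout towards its +x.
- ph_pen: Black pocket pH tester lying flat, 160 x 34 x 18 mm; a bystander, leave it alone. Origin: on its underside near the middle, grey electrode cap towards its -x.
There are look-alikes about, which are no part of the job. Leave any turquoise look-alike of the square_bottle alone.

How it is judged:
By the outcome, as a careful person would: the job done as asked, in the order asked, and still so for the second after the job is handed in, with the robot touching nothing.
It also fails if it takes over 131 s, if anything falls off the work surface, if the arm or the gripper's body presses on something with over 40 N, if the wrist force passes 120 N, or if a joint passes its speed limit or range.

### The arm

A 7-joint arm with a two-finger parallel gripper is mounted at the origin on the work surface. World frame = base frame: x ahead of the robot, y to its left, z up, the work surface at z = 0. Lengths are in m, angles in rad, forces in N, time in s.
With the tool pointing down it reaches from about 0.425 to 0.925 m from the base axis. Payload 6.8 kg.
Tool frame: the origin (TCP) lies on the front face of the gripper's body, between the roots of the fingers; the fingertips stand 73 mm ahead of it and the grasp point (between the pads) lies 54 mm ahead of it (env.nose_length is the distance from the TCP to the fingertips, in m); z points along the fingers, y is the direction in which the jaws open and shut (so a half turn about z gives the same grasp; the last joint's range is limited). The gripper opens to 85 mm and grips with 20 to 120 N. Pads are 22 mm wide; open, the fingers measure 114 mm over their backs; the gripper's body (76 mm by 85 mm) begins 54 mm behind the grasp point. The pads swing forward as they close: fully open they stand 13 mm farther back than shut.
Start: joints at [1.22, 0.477, 0.022, 1.555, -0.011, 1.109, -0.083], TCP at [0.162, -0.655, 0.304] pointing down, gripper open.
Joint ranges: [-2.96, 2.96], [-0.34, 2.1], [-1.41, 1.46], [0.24, 2.44], [-1.37, 4.51], [0.17, 1.92], [-2.96, 2.96]. Speed limits (rad/s): [2.39, 2.39, 3.14, 3.14, 3.14, 3.14, 3.14].

### API

Orientations are given as a unit quaternion [w, x, y, z].
In Python, from cell import env, kin, camera, calibration, job gives the robot as it stands. The module is installed in compiled form; this text tells all that it offers. Calls block until the motion is done:
- env.reach(position, orientation): joint-space move of the TCP to a pose.
- env.movel(position, velocity=0.15, rot=None, stop_force=None): straight line of the TCP; rot=None keeps the orientation; velocity is the mean speed in m/s. With stop_force (N) it stops when the force on the tool has changed by that much, and returns True; else False.
- env.goto_joints(angles): joint-space move.
- env.grip(opening, f_grip=None): finger opening in m; f_grip is the grip in N (None keeps the last); returns when the fingers have stopped.
- env.dwell(seconds).
- kin.inverse_kinematics(position, orientation): joint angles nearest the present ones, or None.
- env.get_state(): the state.
- camera(name): name is "side" or "top"; returns (picture, depth): 400x640x3 uint8, blue, green, red; 400x640 float32, m along the optical axis (not along the pixel's ray), 0 where there is no reading.
- calibration(name): a dict with "fx", "fy", "cx", "cy" (pixels), "rvec" (rotation vector, rad) and "tvec" (3), from world to camera coordinates, as OpenCV has them. Camera axes: x right, y down, z forward; pixel columns grow to the right and rows downward; lengths in m; the calibration is good to about 2 mm. A picture is of the moment at which its call begins. calibration takes no time and is no camera call.
A pose or a line that the arm cannot do raises env.PlanningError and nothing moves.
- job.job_done(): hands the job in, once; it reports no verdict.
The state is a dict: "time": time; "qpos": joint angles; "joint_velocities": joint speeds; "joint_torque": joint torques, N m; "tcp_pos": TCP position; "orientation": TCP orientation; "force": force on the tool from outside, world axes, zero at the start; "torque": the same for the moment, N m; "opening": finger opening in m.
Only numpy, scipy, OpenCV 4.12 (cv2) and the standard library are available. Lean on these libraries where they do the work, as an engineer would, in place of code of your own. Each camera call takes 0.05 s, during which the arm holds its last target.

## Working session

There is one attempt and no reset: what is moved stays moved. The work goes in short steps, each a Python script; the robot and the scene stay as the last script left them, time stands still between calls to the robot, and variables do not carry over. Pictures are saved under pics/ and viewed, and the job is handed in when it is done.

```bash
ls; mkdir -p pics; python3 - <<'E'
from cell import env,kin,camera,calibration,job
import cv2,numpy as np
for n in("top","side"):
    p,d=camera(n); cv2.imwrite(f"pics/{n}0.png",p); np.savez(f"{n}0.npz",p=p,d=d)
    c=calibration(n);R=cv2.Rodrigues(np.array(c["rvec"]))[0];print(n,c,"cam pos",-R.T@np.array(c["tvec"]))
print(env.get_state())
E
```

```text
pics
top {'fx': 455.1012494093045, 'fy': 455.1012494093045, 'cx': 319.41538595631715, 'cy': 197.39476756785277, 'rvec': array([ 2.2063028 , -2.15246875,  0.0544941 ]), 'tvec': array([0.00326219, 0.60474711, 1.0987511 ])} cam pos [ 0.53031461 -0.00123416  1.13655118]
side {'fx': 426.9908763271996, 'fy': 426.9908763271996, 'cx': 314.664581758432, 'cy': 200.02821092609346, 'rvec': array([ 0.88319505, -2.51432518,  1.07864523]), 'tvec': array([0.46325045, 0.30716401, 0.8354164 ])} cam pos [0.11106483 0.5959879  0.79958382]
{'time': 0.1, 'qpos': array([ 1.21989515,  0.47772375,  0.02233575,  1.55632975, -0.01148509,
        1.10926382, -0.08313593]), 'joint_velocities': array([ 0.00035318, -0.00137392,  0.00107037, -0.0025552 ,  0.0005818 ,
       -0.00068429,  0.00045716]), 'joint_torque': array([ 5.11343198e-03, -5.97762108e+01,  1.61426526e+00, -2.81952202e+01,
        1.28634754e-02,  5.05880904e-03,  4.52746406e-05]), 'tcp_pos': array([ 0.16219005, -0.65481686,  0.30302811]), 'orientation': array([-7.82299919e-04,  9.92639854e-01,  1.21101130e-01, -1.58800546e-04]), 'force': array([ 0.30606768, -0.12471787, -0.23927542]), 'torque': array([ 0.01402921,  0.01416006, -0.02387579]), 'opening': 0.08523916024601873}
```

View pics/top0.png

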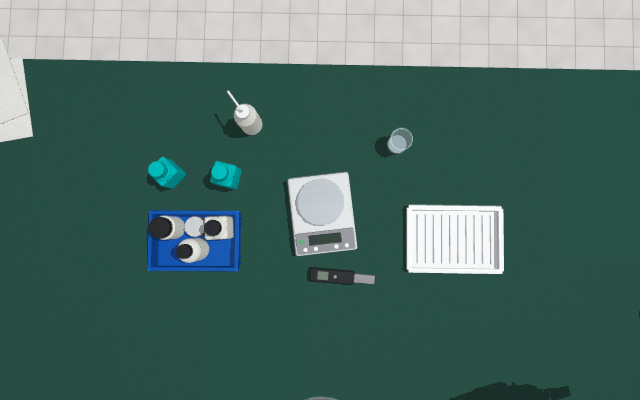

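View pics/side0.png

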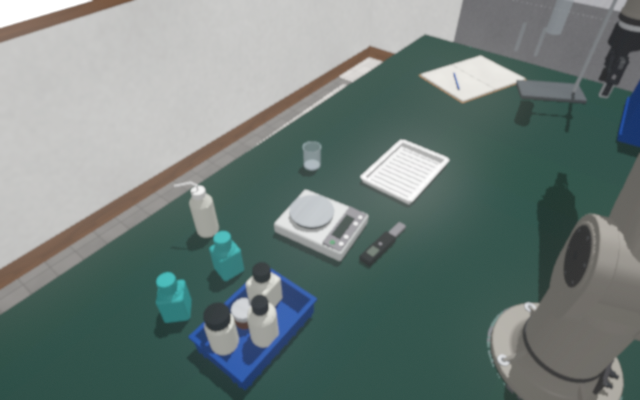

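The top picture shows:
- **Crate:** blue, at (194,241).
- **Tray:** white, at (455,239).
- **Balance pan:** (320,202).
- **Bystanders:** beaker (400,141), wash bottle (247,119) and pH tester (342,277).
- **Bottle candidates:** the off-white bottles in the crate are wide-cap (160,228), square (217,228) and narrow-cap round (188,251). The jar lid is at (194,226). The two turquoise bottles at (167,172) and (226,175) are look-alikes to leave alone.

Next I'll confirm this in an enlarged crop and measure positions.

```bash
cat > h.py <<'E'
from cell import env,kin,camera,calibration,job
import cv2,numpy as np
def cloud(n,d):
    c=calibration(n);R=cv2.Rodrigues(np.array(c["rvec"]))[0];t=np.array(c["tvec"])
    v,u=np.mgrid[0:400,0:640]
    P=np.stack([(u-c["cx"])/c["fx"]*d,(v-c["cy"])/c["fy"]*d,d],-1)
    W=(P-t)@R; W[d<=0]=np.nan
    return W
def proj(n,X):
    c=calibration(n);K=np.array([[c["fx"],0,c["cx"]],[0,c["fy"],c["cy"]],[0,0,1]])
    return cv2.projectPoints(np.float64(X).reshape(-1,1,3),np.array(c["rvec"]),np.array(c["tvec"]),K,None)[0].reshape(-1,2)
E
python3 - <<'E'
from h import *
z=np.load("top0.npz");p,d=z["p"],z["d"];W=cloud("top",d)
cv2.imwrite("pics/crop0.png",cv2.resize(p[150:285,135:255],None,fx=4.4,fy=4.4,interpolation=cv2.INTER_CUBIC))
hsv=cv2.cvtColor(p,cv2.COLOR_BGR2HSV)
def rep(nm,m):
    q=W[m&np.isfinite(W[...,2])]
    if len(q)<3: print(nm,len(q));return
    c=(np.percentile(q,2,0)+np.percentile(q,98,0))/2
    r=cv2.minEnclosingCircle(np.float32(q[:,:2]))
    print(nm,len(q),"mean",q.mean(0).round(4),"bbox mid",c.round(4),"circ",np.round(r[0],4),round(r[1],4))
v,u=np.mgrid[0:400,0:640]
box=lambda u0,u1,v0,v1:(u>=u0)&(u<u1)&(v>=v0)&(v<v1)
Z=W[...,2]
for nm,b,z0 in(("wide",box(145,176,212,242),.112),("square",box(200,236,214,242),.118),("round",box(174,212,236,268),.126)):
    rep(nm+" cap",b&(abs(Z-z0)<.008))
rep("jar",box(183,205,216,238)&(abs(Z-.048)<.01))
rep("pan",box(290,350,175,230)&(abs(Z-.052)<.004)); 
blue=(hsv[...,0]>105)&(hsv[...,0]<125)&(hsv[...,1]>150)&box(140,245,205,275)
rep("craterim",blue&(abs(Z-.05)<.006))
q=W[blue&(abs(Z-.05)<.006)];print(cv2.minAreaRect(np.float32(q[:,:2]*1000)))
q=W[box(400,510,200,280)&(Z>.010)&(Z<.03)&(hsv[...,2]>150)];print("tray",cv2.minAreaRect(np.float32(q[:,:2]*1000)))
q=W[box(280,365,165,262)&(Z>.025)&(Z<.07)];print("balance",cv2.minAreaRect(np.float32(q[:,:2]*1000)))
for nm,b in(("beaker",box(380,420,120,165)),("wash",box(220,270,85,140)),("pen",box(300,380,262,292)),("t1",box(140,190,150,192)),("t2",box(205,245,155,192)),):
    q=W[b&(Z>.009)];print(nm,len(q),np.nanmin(q,0).round(3),np.nanmax(q,0).round(3))
E
```

```text
wide cap 362 mean [0.5221 0.3773 0.1114] bbox mid [0.5217 0.3773 0.1109] circ [0.5223 0.3781] 0.0247
square cap 209 mean [0.5245 0.2566 0.1176] bbox mid [0.5245 0.257  0.1164] circ [0.5245 0.2568] 0.0184
round cap 173 mean [0.4701 0.3156 0.1252] bbox mid [0.4698 0.3164 0.1249] circ [0.4704 0.3162] 0.0162
jar 324 mean [0.5257 0.3158 0.0475] bbox mid [0.5255 0.3164 0.0466] circ [0.5253 0.3161] 0.0246
pan 1606 mean [0.5924 0.0148 0.052 ] bbox mid [0.5927 0.0148 0.052 ] circ [0.5926 0.0151] 0.0559
craterim 1083 mean [0.4905 0.3118 0.0497] bbox mid [0.4923 0.3168 0.0492] circ [0.4922 0.3175] 0.1288
((492.1859130859375, 317.0909423828125), (141.01393127441406, 219.5035858154297), 1.4274767637252808)
tray ((511.12249755859375, -315.2499084472656), (164.4566650390625, 235.97201538085938), 0.5782821774482727)
balance ((564.876708984375, 10.961524963378906), (190.0719451904297, 150.0253448486328), 7.961848258972168)
beaker 301 [ 0.72  -0.198  0.009] [ 0.771 -0.147  0.073]
wash 663 [0.759 0.168 0.009] [0.827 0.227 0.162]
pen 811 [ 0.395 -0.12   0.009] [0.432 0.039 0.026]
t1 765 [0.619 0.355 0.009] [0.688 0.425 0.118]
t2 649 [0.621 0.215 0.009] [0.682 0.277 0.12 ]
```

View pics/crop0.png

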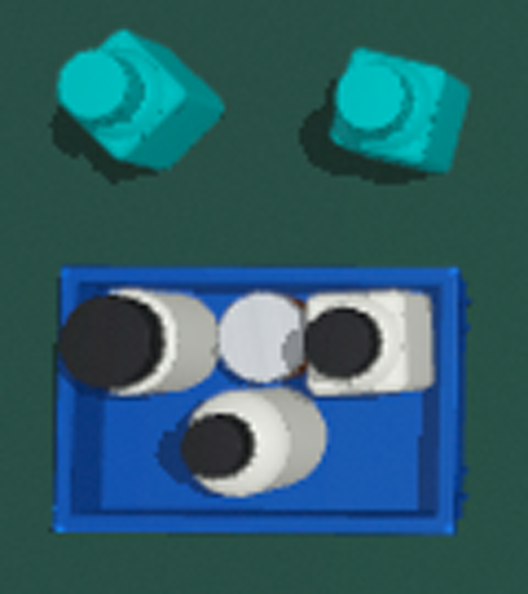

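The crop confirms it: the off-white bottles are wide-cap (crop 110,342), square (345,342) and round with a narrow cap (217,445), and the jar's metal lid is at (262,338). The turquoise pair are outside the crate. Next I'll cross-check positions with the side camera and check IK.

```bash
cat >> h.py <<'E'
def q(a): return np.array([0,np.cos(a/2),np.sin(a/2),0])
TH=np.radians(1.2)
POS={"round":(.4704,.3162),"square":(.5245,.2568),"wide":(.5223,.3780)}
TIP={"round":.101,"square":.093,"wide":.087}
OPEN={"round":.062,"square":.066,"wide":.076}
TRAY={"round":(.511,-.315),"square":(.511,-.245),"wide":(.511,-.385)}
JAR=(.5253,.3161);PAN=(.5926,.0151)
NOSE=.073
E
python3 - <<'E'
from h import *
print(env.nose_length)
z=np.load("side0.npz");p,d=z["p"],z["d"];W=cloud("side",d);Z=W[...,2]
for nm,xy,h,r in(("round",POS["round"],.126,.016),("square",POS["square"],.118,.018),("wide",POS["wide"],.112,.024),("jar",JAR,.048,.024),("pan",PAN,.052,.056)):
    m=(np.hypot(W[...,0]-xy[0],W[...,1]-xy[1])<r+.008)&(abs(Z-h)<.006)
    Q=W[m];c=cv2.minEnclosingCircle(np.float32(Q[:,:2]));print(nm,len(Q),np.round(c[0],4),round(c[1],4),Q.mean(0).round(4), "mid z",np.median(Q[:,2]))
t=np.load("top0.npz");W=cloud("top",t["d"]);Z=W[...,2]
m=(abs(W[...,0]-.5245)<.035)&(abs(W[...,1]-.2568)<.035)&(abs(Z-.082)<.006)
Q=W[m];print("sq body",len(Q),cv2.minAreaRect(np.float32(Q[:,:2]*1000)))
m=(abs(W[...,0]-.511)<.1)&(abs(W[...,1]+.315)<.13)&(abs(Z-.0175)<.003);print(np.percentile(W[m],[1,99],axis=0))
for a in(np.pi/2,-np.pi/2,0,np.pi):
  for P in[(.47,.316,.33),(.52,.378,.16),(.525,.257,.33),(.511,-.315,.33),(.511,-.385,.16),(.511,-.245,.16),(.525,.316,.083),(.593,.015,.13),(.593,.015,.3)]:
    j=kin.inverse_kinematics(np.array(P),q(a+TH)); print(round(a,2),P,None if j is None else np.round(j,2))
E
```

```text
0.0726
round 218 [0.4691 0.3193] 0.0164 [0.468  0.3195 0.125 ] mid z 0.12503748805557455
square 222 [0.5233 0.2595] 0.0193 [0.5222 0.2605 0.1169] mid z 0.11711238481923959
wide 494 [0.521  0.3806] 0.0247 [0.5195 0.3815 0.111 ] mid z 0.11117449822880715
jar 371 [0.5282 0.3147] 0.0296 [0.5302 0.3202 0.0471] mid z 0.04710604113318639
pan 1149 [0.5919 0.0173] 0.0571 [0.5897 0.0188 0.051 ] mid z 0.051010786360775245
sq body 241 ((524.406005859375, 256.555908203125), (53.441368103027344, 51.75026321411133), 2.5665383338928223)
[[ 0.4291732  -0.43140226  0.0146895 ]
 [ 0.59335014 -0.19765502  0.02037367]]
1.57 (0.47, 0.316, 0.33) [ 0.09  0.46 -1.04  1.74  0.43  1.19 -1.05]
1.57 (0.52, 0.378, 0.16) [-0.16  0.73 -0.83  1.71  0.63  0.99 -1.2 ]
1.57 (0.525, 0.257, 0.33) [ 0.2   0.5  -1.04  1.7   0.45  1.21 -0.93]
1.57 (0.511, -0.315, 0.33) [ 0.77  0.36 -0.41  1.69  0.16  1.12  0.33]
1.57 (0.511, -0.385, 0.16) [ 0.79  0.6  -0.34  1.74  0.25  0.84  0.36]
1.57 (0.511, -0.245, 0.16) [ 0.69  0.52 -0.46  1.91  0.32  0.78  0.08]
1.57 (0.525, 0.316, 0.083) [-0.17  0.75 -0.65  1.82  0.62  0.79 -1.13]
1.
[... 1311 characters left out ...]
94]
0 (0.593, 0.015, 0.3) [ 0.29  0.4  -0.55  1.73  0.23  1.07 -1.88]
3.14 (0.47, 0.316, 0.33) [ 0.2   0.57 -1.26  1.73  0.57  1.27  0.4 ]
3.14 (0.52, 0.378, 0.16) [-0.14  0.74 -0.85  1.71  0.65  1.    0.36]
3.14 (0.525, 0.257, 0.33) [ 0.23  0.52 -1.09  1.7   0.49  1.23  0.62]
3.14 (0.511, -0.315, 0.33) [ 0.97  0.41 -0.69  1.68  0.28  1.16  1.8 ]
3.14 (0.511, -0.385, 0.16) [ 1.    0.66 -0.64  1.72  0.48  0.92  1.76]
3.14 (0.511, -0.245, 0.16) [ 0.84  0.57 -0.65  1.9   0.46  0.83  1.53]
3.14 (0.525, 0.316, 0.083) [-0.08  0.8  -0.79  1.81  0.74  0.85  0.36]
3.14 (0.593, 0.015, 0.13) [ 0.41  0.68 -0.74  1.85  0.6   0.85  0.97]
3.14 (0.593, 0.015, 0.3) [ 0.53  0.49 -0.9   1.72  0.42  1.14  1.11]
```

Both cameras agree to within about 2.7 mm, so I'll use the mean offset. First I'll swing over to the crate and lift the front (round) bottle.

```bash
cat >> h.py <<'E'
OFF=np.array([-.0006,.0013]); HI=.335
QB=q(np.pi/2+TH)
def S(): 
    s=env.get_state(); return s
def say(m): 
    s=S();print(m,"t=%.1f"%s["time"],"tcp",s["tcp_pos"].round(4),"open %.4f"%s["opening"],"F",s["force"].round(1),flush=True)
def pt(xy,z): return np.array([xy[0]+OFF[0],xy[1]+OFF[1],z])
def pick(xy,z,op,rot=None,f=45,hi=HI,vd=.14):
    env.grip(op,f)
    env.movel(pt(xy,z+.04),velocity=.2)
    if env.movel(pt(xy,z),velocity=.08,stop_force=12): say("CONTACT on descent")
    env.grip(0.0,f); say("gripped")
    env.movel(pt(xy,z+.03),velocity=.07); env.movel(pt(xy,hi),velocity=.2); say("lifted")
def place(xy,z,op,hi=HI):
    env.movel(pt(xy,z+.03),velocity=.2)
    env.movel(pt(xy,z+.006),velocity=.07)
    c=env.movel(pt(xy,z-.004),velocity=.02,stop_force=3); say("touch %s"%c)
    env.dwell(.2)
    env.grip(op); env.dwell(.1)
    env.movel(pt(xy,z+.05),velocity=.12); env.movel(pt(xy,hi),velocity=.25); say("released")
def go(xy,z=HI,v=.33,rot=None): env.movel(pt(xy,z),velocity=v,rot=rot)
def snap(n,name,crop=None,k=1):
    p,d=camera(n);np.savez(name+".npz",p=p,d=d)
    if crop: p=p[crop[1]:crop[3],crop[0]:crop[2]]
    cv2.imwrite("pics/"+name+".png",cv2.resize(p,None,fx=k,fy=k,interpolation=cv2.INTER_CUBIC))
E
python3 - <<'E'
from h import *
j=S()["qpos"].copy(); j[0]=-.55;j[2]=0; 
env.goto_joints(j); say("swung")
x=POS["round"];print(kin.inverse_kinematics(pt(x,HI),QB))
env.reach(pt(x,HI),QB); say("above")
pick(x,TIP["round"]+NOSE,OPEN["round"])
print(S()["qpos"].round(2))
snap("top","t1",(130,140,260,290),4); snap("side","s1")
E
```

```text
swung t=3.8 tcp [0.604  0.2991 0.3027] open 0.0856 F [-0.8  0.7 -0.4]
[-0.75617739  0.27010617  0.0632901   1.78640098 -0.01907906  1.08567553
 -0.66533458]
above t=4.4 tcp [0.4701 0.3173 0.3355] open 0.0856 F [ 0.3  0.  -0.8]
gripped t=6.5 tcp [0.4703 0.3178 0.1747] open 0.0306 F [ 0.3 -0.7  3.3]
lifted t=7.9 tcp [0.4692 0.3171 0.3336] open 0.0305 F [ 0.6 -0.2 -2.7]
[-0.76  0.27  0.06  1.79 -0.02  1.08 -0.67]
```

View pics/s1.png

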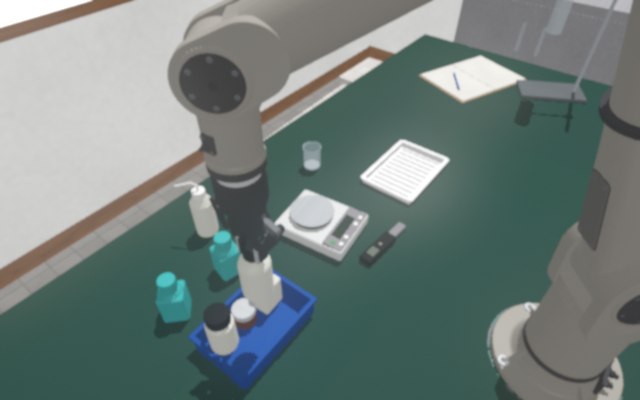

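View pics/t1.png

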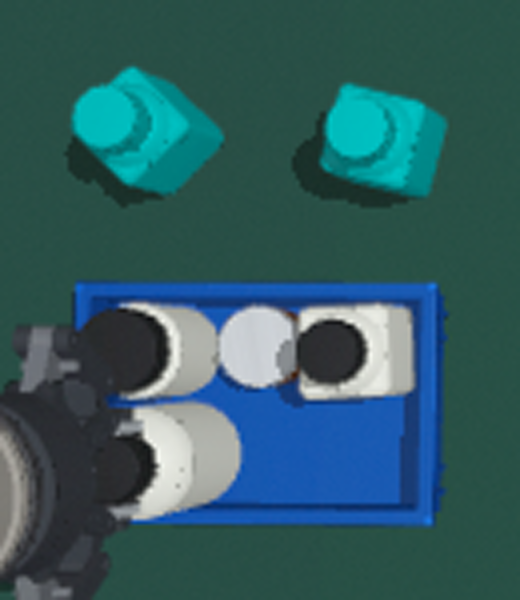

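The side view shows the round bottle held upright at (258,280). The jar and the other two bottles haven't moved. Now I'll carry it to the tray.

```bash
python3 - <<'E'
from h import *
go(TRAY["round"]);say("over tray")
place(TRAY["round"],TIP["round"]+NOSE,OPEN["round"])
snap("side","s2",(280,100,520,260),3)
E
```

```text
over tray t=10.1 tcp [ 0.5106 -0.3123  0.3349] open 0.0310 F [ 0.4  0.  -2. ]
touch True t=11.8 tcp [ 0.5109 -0.3141  0.1746] open 0.0308 F [-0.7  0.6  5.7]
released t=13.6 tcp [ 0.5101 -0.3134  0.3344] open 0.0621 F [ 0.7 -0.3 -0.1]
```

View pics/s2.png

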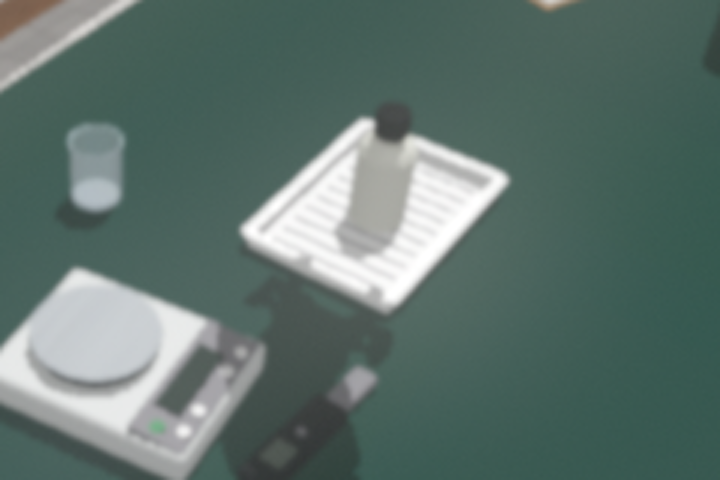

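The round bottle stands upright in mid-tray at (380,170) in the crop. Next is the square bottle, then the wide one.

```bash
python3 - <<'E'
from h import *
for n in("wide","square"):
    go(POS[n]); pick(POS[n],TIP[n]+NOSE,OPEN[n])
    if S()["opening"]<.028: raise SystemExit("missed "+n)
    go(TRAY[n]); place(TRAY[n],TIP[n]+NOSE,OPEN[n])
snap("side","s3"); snap("top","t3",(130,140,530,290),2)
E
```

```text
gripped t=18.1 tcp [0.5222 0.3796 0.1609] open 0.0466 F [0.1 0.5 4.4]
lifted t=19.5 tcp [0.5211 0.3789 0.3334] open 0.0462 F [-0.  -0.5 -3.6]
touch True t=23.7 tcp [ 0.5108 -0.3841  0.1608] open 0.0464 F [-0.1  0.6  3.9]
released t=25.6 tcp [ 0.5101 -0.3833  0.3341] open 0.0764 F [-0.6  1.4 -0.2]
gripped t=29.8 tcp [0.5245 0.2583 0.1667] open 0.0346 F [ 0.1 -0.3  3.7]
lifted t=31.2 tcp [0.5232 0.2578 0.3335] open 0.0345 F [-0.6  0.3 -3.5]
touch True t=34.6 tcp [ 0.511  -0.2439  0.1666] open 0.0345 F [-0.6  0.8  5.4]
released t=36.5 tcp [ 0.51   -0.2434  0.3342] open 0.0661 F [-0.3  0.3 -0. ]
```

View pics/s3.png

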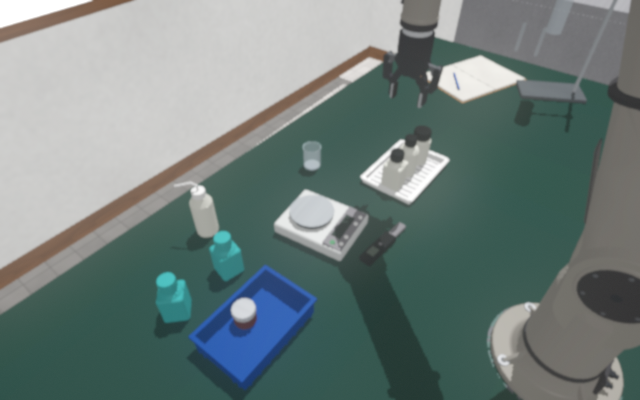

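View pics/t3.png

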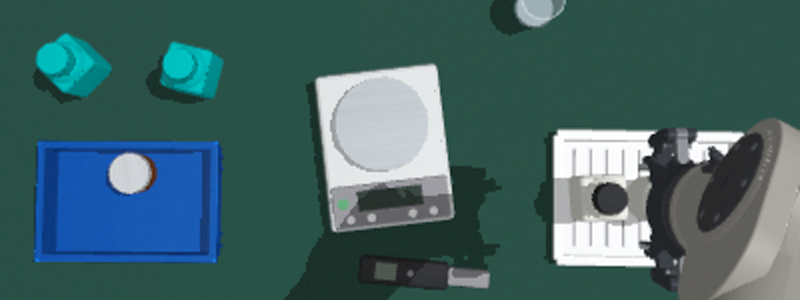

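All three bottles stand in the tray, at (397,170), (412,155) and (423,145) in the side view. The jar is free at (243,310). I'll re-measure its lid, turn the jaws along y and take it to the pan.

```bash
python3 - <<'E'
from h import *
z=np.load("t3.npz");W=cloud("top",z["d"])
m=(np.hypot(W[...,0]-JAR[0],W[...,1]-JAR[1])<.032)&(abs(W[...,2]-.0475)<.004)
c=cv2.minEnclosingCircle(np.float32(W[m][:,:2]));print(c,m.sum())
J=c[0]
QJ=q(np.pi+TH)
env.grip(.072,40)
go(J,z=.24)
env.reach(pt(J,.24),QJ); say("above jar")
pick(J,.084,.074,f=40,hi=.22)
snap("side","s4",(150,120,400,400),2)
E
```

```text
((0.529345691204071, 0.31653526425361633), 0.027754107490181923) 300
above jar t=40.0 tcp [0.5289 0.3174 0.2401] open 0.0718 F [ 0.  -0.1 -0.3]
gripped t=41.9 tcp [0.5291 0.3181 0.0847] open 0.0469 F [ 0.1 -0.6  5. ]
lifted t=43.2 tcp [0.5282 0.3174 0.2189] open 0.0473 F [-0.1 -0.2 -1.2]
```

View pics/s4.png

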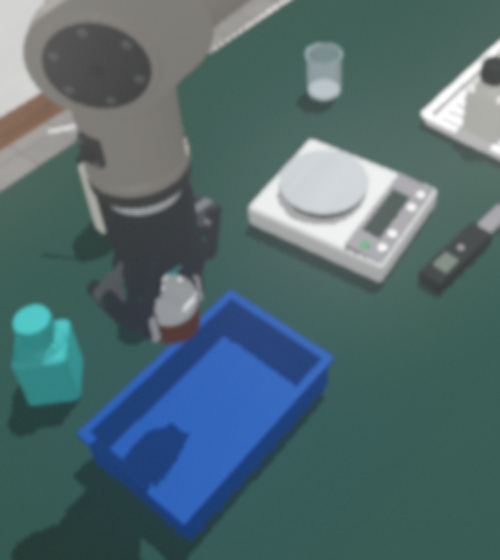

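The jar is held upright at (177,310). The fitted circle was pulled about 4 mm in +x by wall points (its radius came out at 27.7 mm instead of 24), so the jar sits about 3.9 mm towards the robot (−x) from the jaw centre. I'll correct for that at the pan.

```bash
python3 - <<'E'
from h import *
P=(PAN[0]+.0039,PAN[1])
go(P,z=.22); place(P,.132,.074,hi=.26)
go((.45,.22),z=HI)
snap("top","t5",(270,150,400,290),4); snap("side","s5",(250,160,400,280),4)
W=cloud("top",np.load("t5.npz")["d"])
m=(np.hypot(W[...,0]-PAN[0],W[...,1]-PAN[1])<.05)&(W[...,2]>.088)
c=cv2.minEnclosingCircle(np.float32(W[m][:,:2]));print(c,m.sum(),np.median(W[m][:,2]), "pan",PAN)
E
```

```text
touch True t=45.6 tcp [0.5963 0.0164 0.1327] open 0.0472 F [-0.2 -0.4  5.3]
released t=47.4 tcp [0.5958 0.0164 0.26  ] open 0.0740 F [-0.9 -0.8 -1.4]
((0.5938289761543274, 0.016377273947000504), 0.024474140256643295) 346 0.09605511396160846 pan (0.5926, 0.0151)
```

View pics/t5.png

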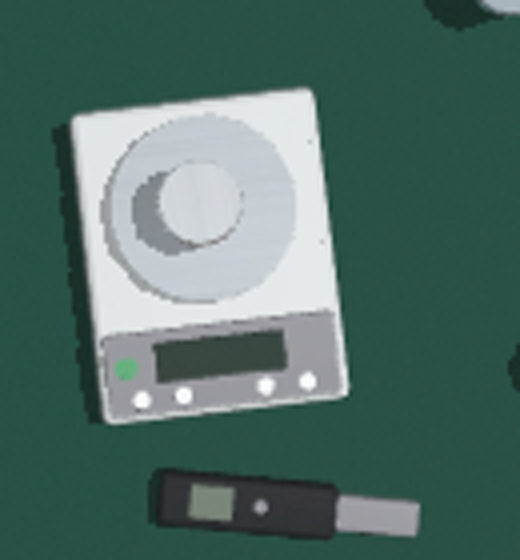

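View pics/s5.png

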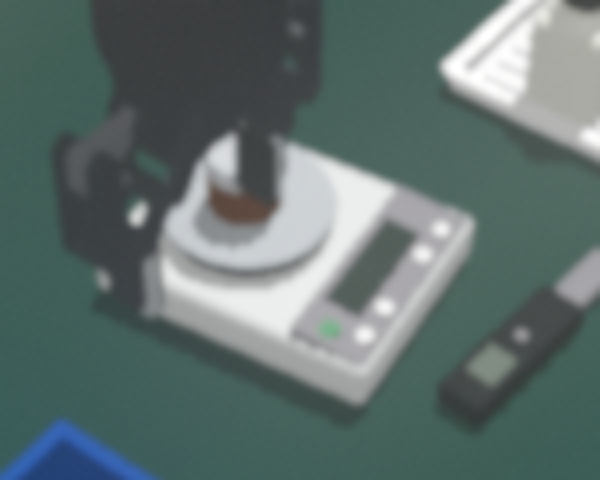

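The jar stands at (201,203) in the crop, on a pan centred at about (200,208). Measured, it is 1.8 mm off centre and flat (lid at 96 mm). Now I'll measure the bottles in the tray to calibrate the return offsets.

```bash
cat >> h.py <<'E'
TOP={"round":.126,"square":.118,"wide":.112};RAD={"round":.016,"square":.018,"wide":.024}
def cap(W,n,xy):
    m=(np.hypot(W[...,0]-xy[0],W[...,1]-xy[1])<RAD[n]+.012)&(abs(W[...,2]-TOP[n]+.001)<.006)
    Q=W[m];c=cv2.minEnclosingCircle(np.float32(Q[:,:2]))
    return np.array(c[0]),c[1],Q.mean(0)
E
python3 - <<'E'
from h import *
W0=cloud("top",np.load("top0.npz")["d"]);W=cloud("top",np.load("t5.npz")["d"])
for n in POS:
    a=cap(W0,n,POS[n]);b=cap(W,n,TRAY[n]);tc=np.array(TRAY[n])+OFF
    print(n,a[0].round(4),round(a[1],4),a[2].round(4),"tray",b[0].round(4),round(b[1],4),b[2].round(4),"seen-cmd",(b[0]-tc).round(4),(b[2][:2]-tc).round(4))
E
```

```text
round [0.4702 0.3162] 0.0162 [0.4701 0.3157 0.1253] tray [ 0.5115 -0.3137] 0.0164 [ 0.5111 -0.3132  0.1253] seen-cmd [0.0011 0.    ] [0.0007 0.0005]
square [0.5245 0.2568] 0.0184 [0.5245 0.2568 0.1177] tray [ 0.5113 -0.2447] 0.0186 [ 0.5112 -0.2436  0.1176] seen-cmd [ 0.0009 -0.001 ] [0.0008 0.0001]
wide [0.5223 0.3781] 0.0247 [0.522  0.3774 0.1115] tray [ 0.5119 -0.3839] 0.0249 [ 0.511  -0.3829  0.1115] seen-cmd [ 0.0015 -0.0002] [0.0006 0.0008]
```

The offsets are consistent to under 1 mm, so the original pick commands will put each bottle back on its spot. Now I'll return them.

```bash
python3 - <<'E'
from h import *
first=True
for n in("wide","square","round"):
    if first:
        env.reach(pt((.45,.22),HI),QB); first=False
        print(S()["qpos"].round(2))
    go(TRAY[n]); pick(TRAY[n],TIP[n]+NOSE,OPEN[n])
    if S()["opening"]<.028: raise SystemExit("missed "+n)
    go(POS[n]); place(POS[n],TIP[n]+NOSE,OPEN[n])
go((.45,-.15),z=HI)
snap("side","s6"); snap("top","t6",(130,90,530,290),2)
W0=cloud("top",np.load("top0.npz")["d"]);W=cloud("top",np.load("t6.npz")["d"])
for n in POS:
    a=cap(W0,n,POS[n]);b=cap(W,n,POS[n]);print(n,"shift mm",((b[0]-a[0])*1e3).round(1),((b[2]-a[2])*1e3).round(1))
m=(abs(W[...,0]-.5245)<.035)&(abs(W[...,1]-.2568)<.035)&(abs(W[...,2]-.082)<.006)
print(cv2.minAreaRect(np.float32(W[m][:,:2]*1000)))
E
```

```text
[-0.51  0.16 -0.09  1.92  0.02  1.06 -0.58]
gripped t=53.8 tcp [ 0.5109 -0.384   0.1608] open 0.0466 F [0.7 0.8 4.4]
lifted t=55.3 tcp [ 0.5099 -0.3832  0.3335] open 0.0467 F [-0.2 -0.5 -1.9]
touch True t=59.5 tcp [0.5221 0.3797 0.1608] open 0.0465 F [ 1.1 -0.7  5. ]
released t=61.4 tcp [0.5213 0.379  0.3342] open 0.0762 F [-0.1 -0.3 -0.3]
gripped t=65.5 tcp [ 0.511  -0.2439  0.1667] open 0.0345 F [0.8 0.6 3.5]
lifted t=67.0 tcp [ 0.5097 -0.2433  0.3336] open 0.0344 F [-0.6  0.1 -3.5]
touch True t=70.3 tcp [0.5245 0.2584 0.1667] open 0.0346 F [-0.5 -0.2  4.4]
released t=72.2 tcp [0.5235 0.2579 0.3343] open 0.0662 F [ 0.3 -0.5 -0.2]
gripped t=76.1 tcp [ 0.511  -0.3139  0.1747] open 0.0306 F [0.4 0.2 2.8]
lifted t=77.5 tcp [ 0.5098 -0.3132  0.3335] open 0.0306 F [ 0.6 -0.1 -2.4]
touch True t=81.3 tcp [0.4703 0.3179 0.1746] open 0.0308 F [0.3 0.5 5.1]
released t=83.1 tcp [0.4695 0.3172 0.3344] open 0.0619 F [-0.1 -0.3 -0.4]
round shift mm [-0.1 -0.2] [-0.  -0.2  0.2]
square shift mm [0.6 0.3] [-0.1 -0.1  0. ]
wide shift mm [-0.2  0.6] [ 0.2 -0.1  0.1]
((524.4384155273438, 256.45526123046875), (53.540435791015625, 51.16393280029297), 3.4584648609161377)
```

View pics/s6.png

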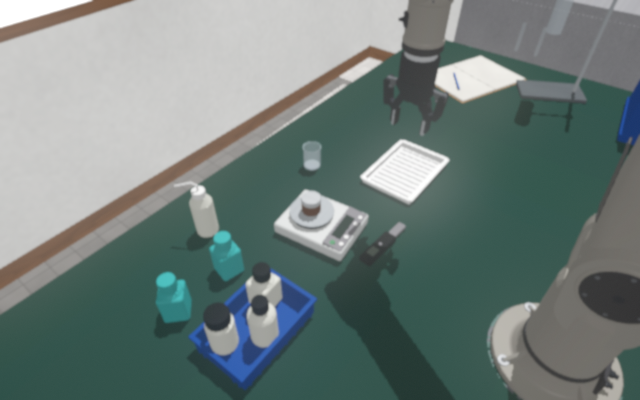

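View pics/t6.png

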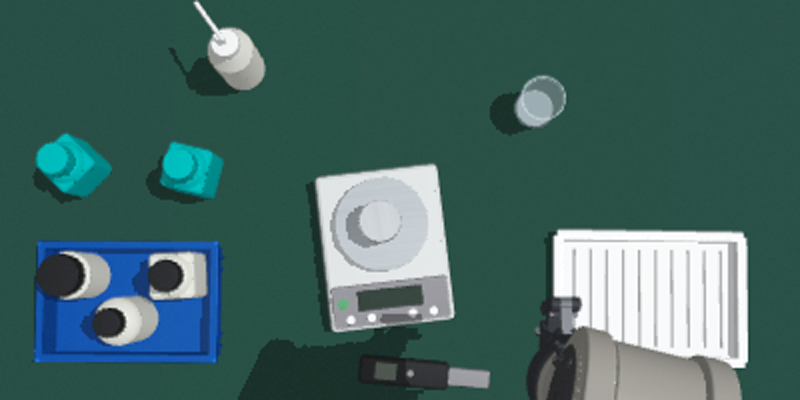

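The bottles are back within 1 mm of where they started and upright. In the side view they are at (220,330), (263,322) and (264,285). The jar is on the pan at (311,203), the tray is empty, and the bystanders haven't moved. Handing in.

```bash
python3 - <<'E'
from h import *
say("final"); env.dwell(.3); job.job_done()
E
```

```text
final t=84.8 tcp [ 0.4495 -0.1474  0.3349] open 0.0620 F [-0.   0.2 -0.3]
the job is handed in; nothing more can be done
```

The job is done and handed in at about 85 s of the 131 s allowed. I stood the three bottles in the tray, set the jar on the balance pan, then put each bottle back in the crate on its own spot.

- **Bottles:** in the last top-camera check all three stood upright, their caps within about 0.7 mm of where they started. The square bottle's turn read 3.5° against 2.6° at the start, which is within the measuring noise.
- **Jar:** it stands flat, about 1.8 mm from the pan centre, measured just after I put it down. A later picture shows it still there.
- **Bystanders:** the beaker, wash bottle, pH tester and turquoise look-alikes look unmoved in the pictures; I did not measure them again.
- **Disagreements:** the two cameras differed by up to about 3 mm, so I used their mean. My second jar measurement was about 4 mm off because it picked up crate wall points. I gripped the jar off-centre because of this and corrected for it at the pan.

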